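# Draw the bottom name plaque from the stack feeder

## Task

The next visitor to the school museum needs a blank name plaque. Draw the bottom plaque straight out through the slot of the stack feeder that holds the long plaques (not the one with square tiles), leaving the two above it in the feeder, and lay it down gently, without dropping it, flat in the middle of the empty shallow tray, lengthwise along the tray.

Things in the scene. Friction and masses are not known exactly. Their poses are not given: they have to be found in the camera images.
- bottom_plaque_center (a point): Centre of the bottom of three equal pale wooden plaques, 120 x 40 x 15 mm (x length, y width, z up), 50 g, stacked in a fixed open-topped feeder. Underside 26 mm above the desk. Its -x end noses 42 to 47 mm out of the front slot, air all round: pinch it there across the width. It slides out along its own -x (robot's side), clear after 80 mm. Spare plaque loose on the desk: not wanted.
- middle_plaque_center (a point): Centre of the middle plaque, on the bottom one, inside the feeder (136 mm long, 56 wide, 76 high). The feeder's 6 mm front wall, above the 20 mm high slot, holds it back. When the bottom one is drawn it tips a little, then settles 15 mm lower by itself. A shorter feeder beside it holds square 60 mm tiles: not wanted.
- top_plaque_center (a point): Centre of the top plaque, lying on the middle one, in the same feeder. It too settles 15 mm lower by itself.
- tray_in (a point): Centre of the inner floor of the empty shallow dark wooden tray, fixed to the desk, 200 x 140 mm outside (x length, y width), inside 188 x 128 mm; rim 6 mm thick, 13 mm high above the desk; inner floor about 6 mm above the desk. It lies to the left or the right; a framed writing slate of the same size lies on the other side.
There are look-alikes about, which are no part of the job. Leave any turquoise look-alike of the part that bears bottom_plaque_center alone. Leave any red look-alike of the part that bears tray_in alone.

How it is judged (in metres and radians):
On the way, in this order (a step that is already met when the one before it is completed fails the run):
1. the bottom plaque is drawn clear of the feeder and the two above have stayed (horizontal distance between bottom_plaque_center and middle_plaque_center above 0.128 m and distance of each of middle_plaque_center, top_plaque_center from where it was at the start of the episode below 0.028 m), for 0.1 s.
2. it is lowered into the tray in the grip, not dropped (horizontal distance between bottom_plaque_center and tray_in below 0.04 m and z of bottom_plaque_center in the frame of tray_in below 0.022 m and contact force between the fingers and bottom_plaque above 0.5 N), for 0.05 s.
At the end, for the whole second after the job is handed in: The plaque drawn from the bottom lies flat and still in the tray, its centre within 25 mm of the tray's centre and its length within 15 degrees of the tray's length; the middle and top plaques are in the feeder, within 28 mm of where they began (they settle by 15 mm) (horizontal distance between bottom_plaque_center and tray_in below 0.025 m and z of bottom_plaque_center in the frame of tray_in below 0.014 m and angle between bottom_plaque_center's own z axis and vertical below 0.1 rad and angle between the x axis of bottom_plaque_center and the x axis of tray_in, either way round below 0.26 rad and linear speed of bottom_plaque below 0.02 m/s and distance of each of middle_plaque_center, top_plaque_center from where it was at the start of the episode below 0.028 m); the robot touches nothing.
It fails at once if a plaque above is pulled out, lifted or knocked away (more than 35 mm from its start) (distance of any of middle_plaque_center, top_plaque_center from where it was at the start of the episode above 0.035 m).
It also fails if it takes over 38 s, if anything falls off the work surface, if the arm or the gripper's body presses on something with over 40 N, if the wrist force passes 120 N, or if a joint passes its speed limit or range.

## Robot

A 7-joint arm with a two-finger parallel gripper is mounted at the origin on the work surface. World frame = base frame: x ahead of the robot, y to its left, z up, the work surface at z = 0. Lengths are in mm, angles in degrees, forces in N, time in s.
With the tool pointing down it reaches from about 350 to 900 mm from the base axis. Payload 7.2 kg.
Tool frame: the origin (TCP) lies midway between the tips of the shut fingers; the grasp point (between the pads) lies 19 mm behind it (env.grasp_offset is the distance from the TCP to the grasp point, in mm); y points along the fingers, z is the direction in which the jaws open and shut, and the axes are right-handed (so a half turn about y gives the same grasp; the last joint's range is limited). The gripper opens to 88 mm and grips with 3 to 60 N. Pads are 20 mm wide; open, the fingers measure 115 mm over their backs; the gripper's body (75 mm by 178 mm) begins 61 mm behind the grasp point.
Start: joints at [-73.407, 23.554, -0.728, 91.456, 0.321, 64.991, -4.71], TCP at [218.893, 585.418, 222.653] pointing down, gripper open.
Joint ranges: [-169.25, 169.25], [-16.82, 113.86], [-84.01, 82.57], [7.8, 145.47], [-59.2, 239.2], [7.22, 106.19], [-163.78, 163.78]. Speed limits (degrees/s): [136.94, 136.94, 172.46, 172.46, 180, 180, 180].

## Interface

Orientations are given as a 3x3 rotation matrix whose columns are the frame's x, y, z axes.
In Python, from station import telemetry, vision, ticket, env gives the robot as it stands.
- The arm moves only by the tool carry_out, never from a script. Its argument "deltas" is one flat list of numbers, 7 for each row, row after row: the gripper's target within -1 to 1 (fully open at 1, half-way at 0, shut at -1), then the shift along the tool's x, y, z in m, then the turn, a rotation vector about the tool's x, y, z in degrees. In form: [grip, tx, ty, tz, rx, ry, rz, grip, tx, ty, tz, rx, ry, rz, ...]. A call has 1 to 8 rows; each row is the pose to reach, as a shift and turn from the pose measured when the call began, along the tool's axes at that moment; what a row does not reach only later rows make up. A row lasts 1/10 s, in which the tool goes at most 50 mm and 8.59 degrees, less where a joint would pass 70% of its speed; a pose out of reach is approached as far as the arm can. A call with a gripper value outside its range is refused whole. The fingers move at their own pace and stop on an object; "force" is the grip in N (left out, the last holds). Time passes only in rows, so rows that repeat a pose let the fingers close. It gives the time, the measured TCP pose, the force and the opening at its end, in the units of the state.
- telemetry.state(): the state, without advancing time (a new reading comes with each control period).
- vision.snapshot(name): name is "scene" or "top" or "wrist"; returns the picture (420x560x3 uint8, red, green, blue); there is no depth.
- vision.get_calibration(name): a dict with "fx", "fy", "cx", "cy" (pixels), "k1" (the pictures are not rectified: a ray, as slopes to the right and down, at radius r is drawn at 1 + k1 r^2 times it, then the intrinsics apply), "world_to_cam" (4x4, takes a point from world to camera coordinates). Camera axes: x right, y down, z forward; pixel columns grow to the right and rows downward; lengths in mm; the calibration is good to about 2 mm. A picture is of the moment at which its call begins: read the wrist's pose just before it. get_calibration takes no time and is no camera call; for the wrist camera it gives the pose at the moment of the call.
- ticket.sign_off(): hands the job in, once; it reports no verdict.
The state is a dict: "clock": time; "joint_positions": joint angles; "joint_velocities": joint speeds; "tau": joint torques, N m; "eef_pos": TCP position; "tool_rot": TCP orientation; "contact_force": force on the tool from outside, world axes, zero at the start; "moment": the same for the moment, N m; "opening": opening from 0.0 (shut) to 1.0 (fully open).
Only numpy, scipy, OpenCV 4.12 (cv2) and the standard library are available. Lean on these libraries where they do the work, as an engineer would, in place of code of your own. Each camera call takes 0.05 s, during which the arm holds its last target.

## Working session

There is one attempt and no reset: what is moved stays moved. The work goes in short steps, Python scripts to look and compute and a tool call to move; the robot and the scene stay as the last step left them, time stands still between calls to the robot, and variables do not carry over. Pictures are saved under pics/ and viewed, and the job is handed in when it is done.

Besides the shell and the picture viewer there is one more tool, called after "Call:" in YAML: its name, and indented under it one key for each argument. carry_out: Moves the arm, as the interface text tells. Its arguments: {"type":"object","properties":{"deltas":{"type":"array","items":{"type":"number"}},"force":{"type":"number"}},"required":["deltas"]}

```bash
ls; mkdir -p pics
python3 - <<'E'
from station import telemetry, vision, ticket, env
import cv2, numpy as np
s=telemetry.state(); print(s['clock'],s['eef_pos'],np.round(s['tool_rot'],3),s['opening'],env.grasp_offset)
for n in ("scene","top"):
    im=vision.snapshot(n); cv2.imwrite(f"pics/{n}0.png",im[:,:,::-1]); 
    c=vision.get_calibration(n); print(n,{k:np.round(v,3).tolist() for k,v in c.items()})
E
```

```text
pics
0.0 [218.73113573 584.94180713 221.81742211] [[ 0.937 -0.     0.35 ]
 [-0.35  -0.002  0.937]
 [ 0.    -1.    -0.002]] 0.9970378962899056 18.700000000000003
scene {'fx': 413.239, 'fy': 413.239, 'cx': 282.981, 'cy': 203.236, 'k1': 0.007, 'world_to_cam': [[-0.309, 0.951, 0.019, 131.014], [0.723, 0.247, -0.646, -298.528], [-0.618, -0.186, -0.763, 1486.634], [0.0, 0.0, 0.0, 1.0]]}
top {'fx': 482.68, 'fy': 482.68, 'cx': 274.937, 'cy': 208.538, 'k1': -0.048, 'world_to_cam': [[0.011, -1.0, -0.013, 34.286], [-0.993, -0.01, -0.118, 480.504], [0.118, 0.014, -0.993, 1285.471], [0.0, 0.0, 0.0, 1.0]]}
```

View pics/scene0.png

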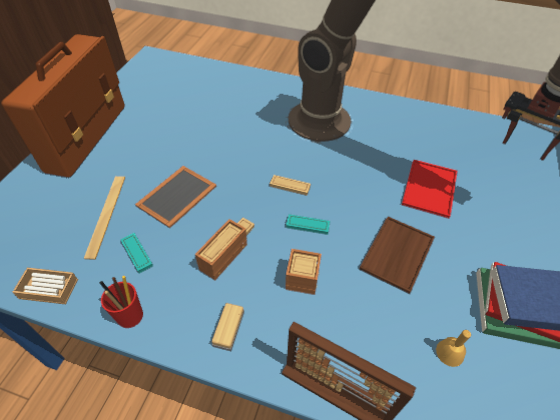

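View pics/top0.png

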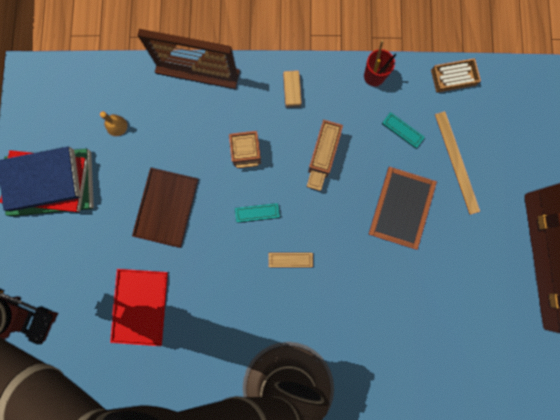

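The long-plaque feeder is at top (325,150), with the nose of its bottom plaque at (316,181); the same feeder is at scene (223,248), nose (245,226). The look-alikes are:
- the square-tile feeder, top (245,149)
- loose wooden plaques, top (291,260) and (292,88)
- turquoise plaques, top (258,213) and (403,130)
- a red tray, top (140,307)
- the slate, top (404,207)

The tray that fits the description is the dark brown one at top (167,207). I'll confirm in crops.

Run:
```python
import cv2, numpy as np
t=cv2.imread('pics/top0.png'); s=cv2.imread('pics/scene0.png')
a=cv2.resize(t[110:200,285:365],None,fx=5,fy=5,interpolation=cv2.INTER_CUBIC)[:450]
b=cv2.resize(t[155:255,125:210],None,fx=4.5,fy=4.5,interpolation=cv2.INTER_CUBIC)[:450,:390]
cv2.imwrite('pics/crop1.png',np.hstack([a,b]))
a=cv2.resize(s[210:285,185:265],None,fx=5,fy=5,interpolation=cv2.INTER_CUBIC)
b=cv2.resize(s[210:297,352:442],None,fx=4.3,fy=4.3,interpolation=cv2.INTER_CUBIC)[:374]
a=a[:b.shape[0]];b=b[:a.shape[0]]
cv2.imwrite('pics/crop2.png',np.hstack([a,b]))
```

```text
(no output)
```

View pics/crop1.png

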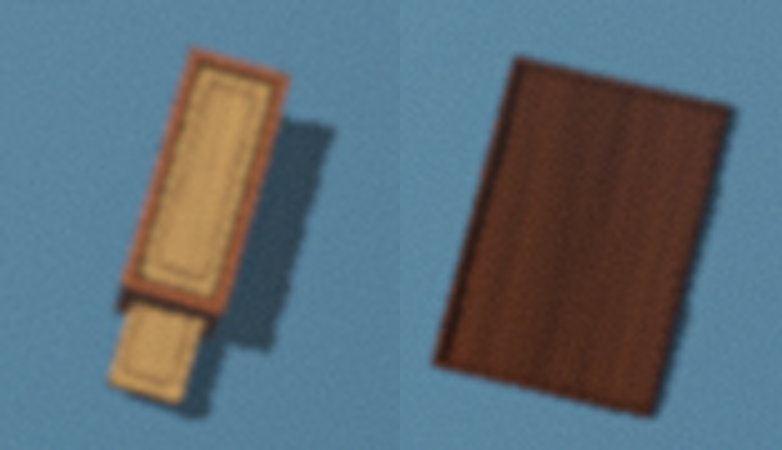

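View pics/crop2.png

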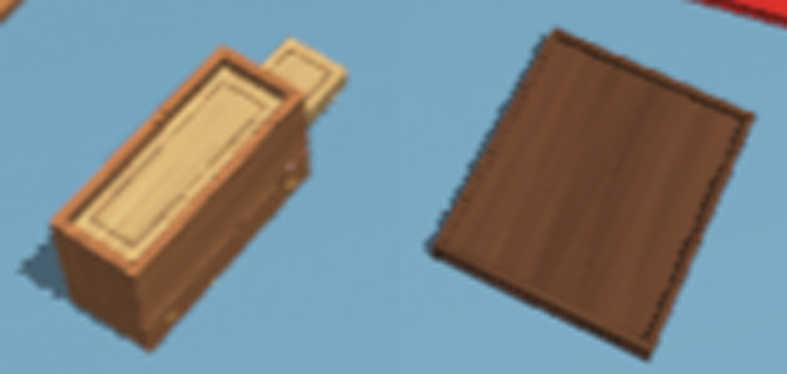

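The crops confirm it: the tall open feeder holds long plaques with a nose out of its robot-side slot, and the tray is dark brown and empty. Triangulating from the two views.

```bash
cat > h.py <<'E'
import numpy as np, cv2
from station import telemetry, vision, env
def ray(c,uv):
    K=np.array([[c['fx'],0,c['cx']],[0,c['fy'],c['cy']],[0,0,1.]])
    p=cv2.undistortPoints(np.array([[uv]],float),K,np.array([c['k1'],0,0,0.]))[0,0]
    T=np.array(c['world_to_cam']); R=T[:3,:3]
    d=R.T@np.array([p[0],p[1],1]); return -R.T@T[:3,3], d/np.linalg.norm(d)
def plane(c,uv,z):
    o,d=ray(c,uv); return o+d*(z-o[2])/d[2]
def tri(obs):
    A=np.zeros((3,3));b=np.zeros(3)
    for c,uv in obs:
        o,d=ray(c,uv);P=np.eye(3)-np.outer(d,d);A+=P;b+=P@o
    x=np.linalg.solve(A,b)
    return x,[float(np.linalg.norm((np.eye(3)-np.outer(d,d))@(x-o))) for o,d in [ray(*q) for q in obs]]
def proj(c,X):
    T=np.array(c['world_to_cam']);p=T[:3,:3]@X+T[:3,3];a=p[:2]/p[2];r=a@a;a=a*(1+c['k1']*r)
    return a*[c['fx'],c['fy']]+[c['cx'],c['cy']]
E
python3 - <<'E'
from h import *
np.set_printoptions(precision=1,suppress=True)
t=vision.get_calibration('top');s=vision.get_calibration('scene')
P={'rim':[((323.6,119.6),(195.8,254.4)),((342.8,125),(212,264.4)),((328.4,173),(245.6,229)),((309.2,167.6),(229.8,219.4))],
}
# correspond: scene camera looks from far +x? print all
TT={'rim':[(323.6,119.6),(342.8,125),(328.4,173),(309.2,167.6)],'nose':[(306.6,185.6),(321.6,189.2)],'tray':[(151,167.9),(199.7,178.6),(181.9,247.2),(132.8,235.9)]}
SS={'rim':[(212,264.4),(195.8,254.4),(229.8,219.4),(245.6,229)],'nose':[(254.2,224),(243.2,217.6)],'tray':[(409.9,291.4),(359.9,267.4),(388.3,217.4),(434.1,236.7)]}
for k in TT:
    X=[]
    for a,b in zip(TT[k],SS[k]):
        x,r=tri([(t,a),(s,b)]);X.append(x);print(k,x,np.array(r))
    X=np.array(X);print(' mean',X.mean(0))
    if len(X)==4:
        u=(X[0]+X[1]-X[2]-X[3])[:2]/2;print(' len',np.linalg.norm(u),'yaw',np.degrees(np.arctan2(u[1],u[0])))
        z={'rim':76,'tray':13}[k]
        Y=np.array([plane(t,a,z) for a in TT[k]]);u=(Y[0]+Y[1]-Y[2]-Y[3])[:2]/2;w=(Y[0]-Y[1]+Y[3]-Y[2])[:2]/2
        print(' topplane',Y.mean(0),np.linalg.norm(u),np.degrees(np.arctan2(u[1],u[0])),np.linalg.norm(w),np.degrees(np.arctan2(w[1],w[0])))
        Y=np.array([plane(s,a,z) for a in SS[k]]);u=(Y[0]+Y[1]-Y[2]-Y[3])[:2]/2;w=(Y[0]-Y[1]+Y[3]-Y[2])[:2]/2
        print(' sceneplane',Y.mean(0),np.linalg.norm(u),np.degrees(np.arctan2(u[1],u[0])),np.linalg.norm(w),np.degrees(np.arctan2(w[1],w[0])))
E
```

```text
rim [716.1 -88.5  75.5] [0.9 0.9]
rim [ 701.8 -139.5   73.9] [1.6 1.6]
rim [ 571.4 -102.1   71.5] [0.1 0.1]
rim [586.  -51.4  69.4] [0.1 0.1]
 mean [643.8 -95.4  72.6]
 len 135.47979321192938 yaw -15.96829199525232
 topplane [643.3 -95.7  76. ] 137.03269059351445 -16.410435534807412 53.084050450674376 74.41017721823894
 sceneplane [646.  -93.5  76. ] 132.28449744990334 -16.416918304159495 52.39269204053557 73.62094276876638
nose [542.3 -45.6  39.2] [0.5 0.5]
nose [532.  -84.2  39.7] [2.7 2.7]
 mean [537.2 -64.9  39.4]
tray [594.1 390.1   8.7] [0.6 0.6]
tray [564.7 254.5   6.5] [3.3 3.3]
tray [372.5 299.1   5.8] [4.2 4.2]
tray [402.2 433.2   9.7] [1.2 1.2]
 mean [483.4 344.2   7.7]
 len 196.98183221302384 yaw -12.87983234112905
 topplane [483.  340.6  13. ] 195.94725969840246 -12.68702315871442 140.88604085226626 77.96281399853062
 sceneplane [486.7 345.9  13. ] 196.47238403840038 -13.088121490754226 134.69189136191957 78.07033675751251
```

```bash
cat >> h.py <<'E'
from scipy.spatial.transform import Rotation as Ro
def goal(tcp,yaw,show=True):
    """tool y down, tool z along plaque +y (width) for plaque yaw deg"""
    s=telemetry.state();R=np.array(s['tool_rot']);p=np.array(s['eef_pos'])
    a=np.radians(yaw);Z=np.array([-np.sin(a),np.cos(a),0]);Y=np.array([0,0,-1.]);X=np.cross(Y,Z)
    G=np.stack([X,Y,Z],1)
    d=R.T@(np.array(tcp,float)-p)/1000; rv=np.degrees(Ro.from_matrix(R.T@G).as_rotvec())
    if show: print('clock',round(s['clock'],2),'p',np.round(p,1),'open',round(s['opening'],3),'F',np.round(s['contact_force'],1)); print('delta',np.round(d,4),'rot',np.round(rv,2))
    return d,rv
E
python3 -c "
from h import *
goal((540,-65,200),-16.1)"
```

```text
clock 0.1 p [218.8 585.  221.9] open 0.997 F [-0.3 -0.6 -1. ]
delta [ 0.5285  0.0227 -0.4963] rot [ 0.08 -4.4   0.  ]
```

Call:
carry_out:
  deltas: [1, 0.033, 0.002, -0.031, 0, -0.5, 0, 1, 0.066, 0.004, -0.062, 0, -1, 0, 1, 0.1, 0.006, -0.094, 0, -1.5, 0, 1, 0.133, 0.008, -0.125, 0, -2, 0, 1, 0.166, 0.01, -0.156, 0, -2.5, 0, 1, 0.2, 0.012, -0.188, 0, -3, 0, 1, 0.232, 0.014, -0.218, 0, -3.5, 0, 1, 0.264, 0.015, -0.248, 0, -4.4, 0]

```text
clock: 0.9
eef_pos: [379.5, 258.3, 207.1]
tool_rot: [[0.961, -0.001, 0.277], [-0.277, -0.001, 0.961], [-0.0, -1.0, -0.002]]
contact_force: [0.6, -0.2, -0.2]
opening: 1.0
```

```bash
python3 -c "
from h import *
goal((540,-65,200),-16.1);print(telemetry.state()['joint_positions'])"
```

```text
clock 0.9 p [379.5 258.3 207.1] open 1.0 F [ 0.6 -0.2 -0.2]
delta [ 0.2437  0.0075 -0.2661] rot [ 0.09  0.02 -0.01]
[-47.23303542   8.06617942   7.69065836 115.01823077  -1.231418
  57.07476511  34.97081613]
```

Call:
carry_out:
  deltas: [1, 0.031, 0.001, -0.034, 0, 0, 0, 1, 0.062, 0.002, -0.068, 0, 0, 0, 1, 0.094, 0.003, -0.102, 0, 0, 0, 1, 0.125, 0.004, -0.136, 0, 0, 0, 1, 0.156, 0.005, -0.17, 0, 0, 0, 1, 0.188, 0.006, -0.205, 0, 0, 0, 1, 0.22, 0.007, -0.24, 0, 0, 0, 1, 0.244, 0.0075, -0.266, 0, 0, 0]

```text
clock: 1.7
eef_pos: [540.8, -68.0, 199.8]
tool_rot: [[0.96, -0.001, 0.279], [-0.279, -0.002, 0.96], [-0.0, -1.0, -0.002]]
contact_force: [0.8, 0.8, 0.9]
opening: 1.0
```

```bash
cat > snap.py <<'E'
import sys,pickle
from h import *
n,cam=sys.argv[1],sys.argv[2]
c=vision.get_calibration(cam); s=telemetry.state(); im=vision.snapshot(cam)
cv2.imwrite(f'pics/{n}.png',im[:,:,::-1]); pickle.dump(c,open(f'pics/{n}.pkl','wb'))
print(s['clock'],np.round(s['eef_pos'],1),s['opening'],np.round(s['contact_force'],1),np.round(s['joint_velocities'],2))
E
python3 snap.py w1 wrist
```

```text
1.7 [540.8 -68.  199.8] 1.0003088299364506 [0.8 0.8 0.9] [ 30.81  19.92   6.66 -23.79 -10.85   6.92  40.74]
```

View pics/w1.png

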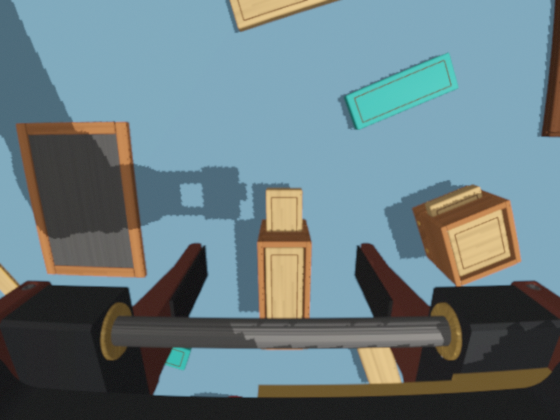

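The wrist view shows the nose at (267–302, 188–225), just above the feeder rim at (258–311, 225); the arm was still settling. I'll retake it at rest and again from a lower pose.

```bash
python3 snap.py w2 wrist; python3 snap.py w3 wrist; python3 -c "
from h import *
goal((520,-59,140),-16.1)"
```

```text
1.75 [542.4 -73.3 199.9] 1.0016829606142792 [ 1.8 -3.6  1.5] [-2.74 -2.6  -1.39  3.66  1.86 -0.09 -8.14]
1.8 [541.2 -70.4 199.7] 0.9988673300492753 [-0.3 -0.2 -0.6] [-3.08 -1.63 -3.47  2.51 -0.31  0.4  -4.2 ]
clock 1.85 p [540.3 -67.5 199.4] open 1.002 F [-0.7  1.1  0.1]
delta [-0.0218  0.0594  0.0026] rot [ 0.17 -0.24 -0.04]
```

Call:
carry_out:
  deltas: [1, -0.008, 0.02, 0.001, 0, 0, 0, 1, -0.016, 0.04, 0.002, 0, 0, 0, 1, -0.022, 0.06, 0.003, 0, 0, 0, 1, -0.022, 0.06, 0.003, 0, 0, 0, 1, -0.022, 0.06, 0.003, 0, 0, 0, 1, -0.022, 0.06, 0.003, 0, 0, 0]

```text
clock: 2.45
eef_pos: [520.8, -58.2, 140.5]
tool_rot: [[0.96, 0.0, 0.281], [-0.281, -0.002, 0.96], [0.001, -1.0, -0.002]]
contact_force: [0.2, 0.2, 0.4]
opening: 0.999
```

```bash
python3 snap.py w4 wrist
python3 - <<'E'
import cv2,numpy as np
a=cv2.imread('pics/w3.png')[170:290,235:335];b=cv2.imread('pics/w4.png');cv2.imwrite('pics/c3.png',cv2.resize(a,None,fx=5,fy=5,interpolation=cv2.INTER_CUBIC))
E
```

```text
2.45 [520.8 -58.2 140.5] 0.9991845648070805 [0.2 0.2 0.4] [ 0.28 -0.13  0.13 -0.24 -0.05 -0.28  0.1 ]
```

View pics/w4.png

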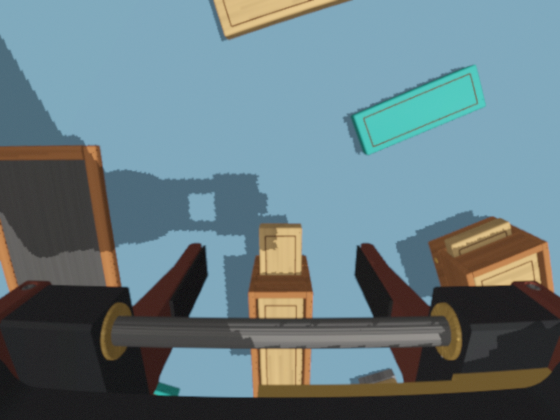

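View pics/c3.png

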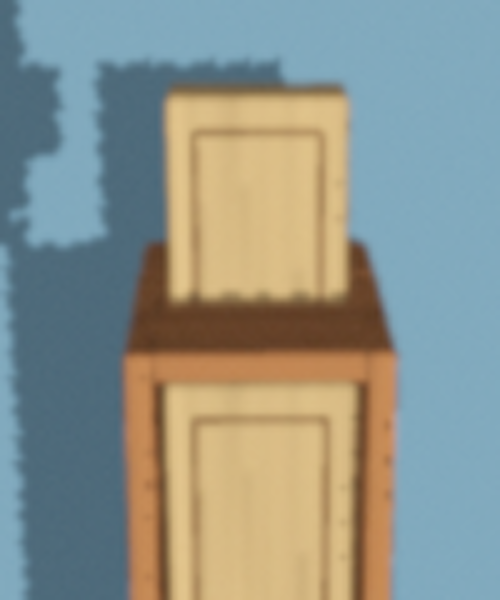

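Run:
```python
import cv2
a=cv2.imread('pics/w4.png')[210:310,235:335];cv2.imwrite('pics/c4.png',cv2.resize(a,None,fx=6,fy=6,interpolation=cv2.INTER_CUBIC))
```

```text
(no output)
```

View pics/c4.png

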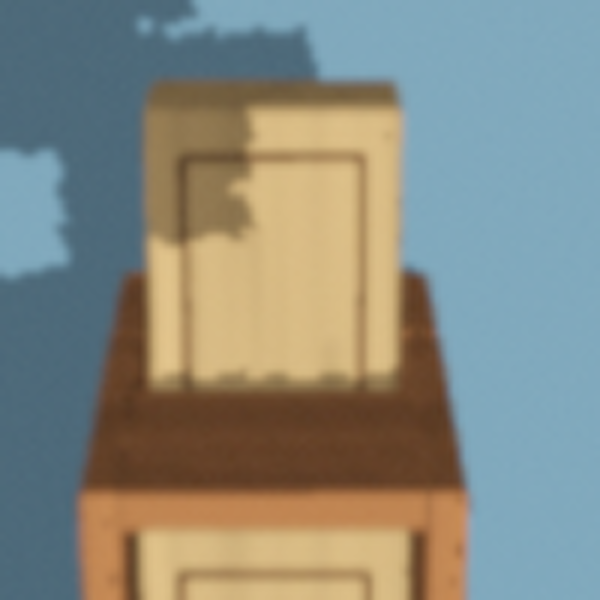

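Run:
```python
from h import *
import pickle
np.set_printoptions(precision=1,suppress=True)
a=pickle.load(open('pics/w3.pkl','rb'));b=pickle.load(open('pics/w4.pkl','rb'));t=vision.get_calibration('top')
prs=[((268.4,188.6),(259.3,227.7)),((304.2,188.6),(301.7,227.7)),((268.6,230.4),(260,274.7)),((304,230.4),(301.3,274.7))]
X=[]
for p,q in prs:
    x,r=tri([(a,p),(b,q)]);X.append(x);print(x,np.array(r))
F=[plane(b,q,41) for q in [(259.3,227.7),(301.7,227.7)]];B=[plane(b,q,46) for q in [(260,274.7),(301.3,274.7)]]
F3=[plane(a,q,41) for q in [(268.4,188.6),(304.2,188.6)]]
print('w4 z41',F,np.mean(F,0),np.linalg.norm(F[0]-F[1]),'w3',F3,np.mean(F3,0),np.linalg.norm(F3[0]-F3[1]))
d=F[0]-F[1];print('yaw',np.degrees(np.arctan2(d[1],d[0]))-90)
# side edges yaw : front corner to slot point on top face z41 
for q,c in zip([(260,274.7),(301.3,274.7)],F):
    g=plane(b,q,41)-c;print('edge',g,np.degrees(np.arctan2(g[1],g[0])))
print(B)
```

```text
[529.9 -80.8  44.2] [0.1 0.1]
[540.8 -43.9  43.7] [0.2 0.2]
[575.6 -94.6  44.2] [0.2 0.2]
[586.9 -56.8  43.8] [0.1 0.1]
w4 z41 [array([531. , -81.3,  41. ]), array([541.9, -43.9,  41. ])] [536.4 -62.6  41. ] 38.924393365916735 w3 [array([530.5, -81.2,  41. ]), array([541.4, -44.1,  41. ])] [535.9 -62.7  41. ] 38.76117052337792
yaw -196.2805387216663
edge [ 46.3 -14.    0. ] -16.774196415794535
edge [ 46.6 -13.    0. ] -15.577916875729466
[array([574.7, -94.1,  46. ]), array([585.7, -56.5,  46. ])]
```

```bash
python3 -c "
from h import *
goal((558.5,-69.1,29.5),-16.2)"
```

```text
clock 2.5 p [520.9 -58.3 140.5] open 1.001 F [ 0.6 -0.4 -0.7]
delta [0.039  0.1111 0.0005] rot [ 0.13 -0.11  0.06]
```

Call:
carry_out:
  deltas: [1, 0.02, 0, 0.0005, 0, 0, 0, 1, 0.039, 0.01, 0.0005, 0, 0, 0, 1, 0.039, 0.035, 0.0005, 0, 0, 0, 1, 0.039, 0.06, 0.0005, 0, 0, 0, 1, 0.039, 0.08, 0.0005, 0, 0, 0, 1, 0.039, 0.1, 0.0005, 0, 0, 0, 1, 0.039, 0.111, 0.0005, 0, 0, 0, 1, 0.039, 0.111, 0.0005, 0, 0, 0]

```text
clock: 3.3
eef_pos: [558.1, -69.1, 28.8]
tool_rot: [[0.96, -0.001, 0.281], [-0.281, -0.002, 0.96], [-0.001, -1.0, -0.003]]
contact_force: [-0.5, -0.4, 0.2]
opening: 0.996
```

```bash
python3 snap.py w5 wrist;python3 snap.py s5 scene;  python3 -c "
from h import *
goal((558.5,-69.1,29.5),-16.2)
a=cv2.imread('pics/w5.png');b=cv2.imread('pics/s5.png')
a=a[180:400,180:400];b=b[170:280,180:290]
cv2.imwrite('pics/c5.png',np.hstack([cv2.resize(a,(390,390)),cv2.resize(b,(390,390),interpolation=2)]))
"
```

```text
3.3 [558.1 -69.1  28.8] 0.9956663309303748 [-0.5 -0.4  0.2] [-0.29 -1.76  0.7  -0.89  0.51  1.27 -0.35]
3.35 [558.7 -69.2  29.8] 0.9975858607069871 [ 0.  -0.2 -0.1] [-0.17 -1.22  0.56 -0.61  0.31  0.34 -0.15]
clock 3.4 p [559.1 -69.2  30.3] open 0.999 F [ 0.3  0.4 -0.2]
delta [-0.0006  0.0008 -0.    ] rot [ 0.12 -0.12  0.11]
```

View pics/c5.png

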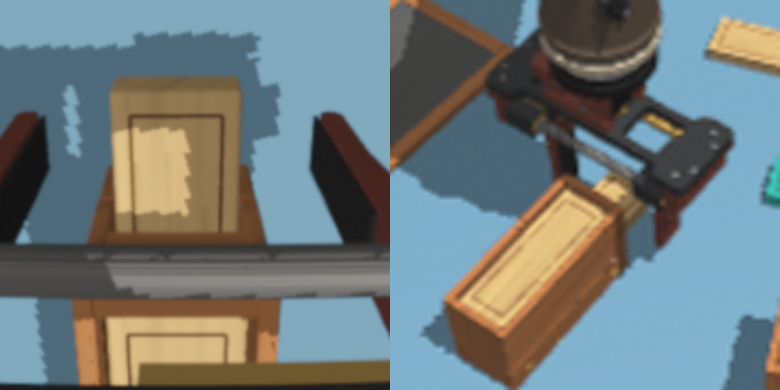

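The fingers straddle the nose symmetrically, in front of the slot wall. Closing.

Call:
carry_out:
  deltas: [-1, 0, 0, 0, 0, 0, 0, -1, 0, 0, 0, 0, 0, 0, -1, 0, 0, 0, 0, 0, 0, -1, 0, 0, 0, 0, 0, 0, -1, 0, 0, 0, 0, 0, 0, -1, 0, 0, 0, 0, 0, 0, -1, 0, 0, 0, 0, 0, 0]
  force: 30

```text
clock: 4.1
eef_pos: [559.0, -69.3, 30.3]
tool_rot: [[0.96, 0.001, 0.281], [-0.281, -0.003, 0.96], [0.002, -1.0, -0.002]]
contact_force: [-0.6, 0.6, 0.7]
opening: 0.453
```

```bash
python3 snap.py w6 wrist;  python3 -c "
from h import *
goal((462,-41,30),-16.2)
"
```

```text
4.1 [559.  -69.3  30.3] 0.4531169022220882 [-0.6  0.6  0.7] [-0.03  0.02 -0.02 -0.13  0.05  0.1  -0.01]
clock 4.15 p [559.1 -69.3  30.3] open 0.454 F [0.5 0.1 0.9]
delta [-0.1011  0.0002 -0.0002] rot [ 0.12 -0.13  0.1 ]
```

View pics/w6.png

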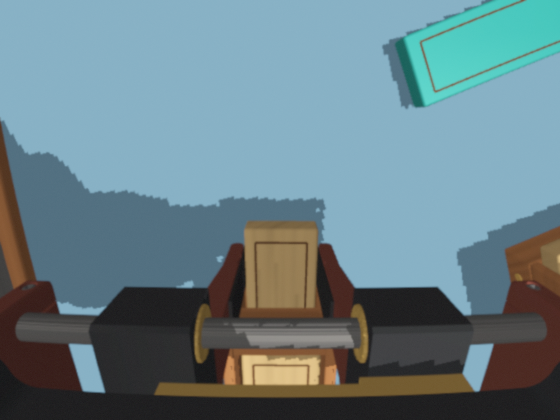

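Gripped (opening × 88 = 40 mm). I'll draw straight out along tool -x, gently.

Call:
carry_out:
  deltas: [-1, -0.004, 0, 0, 0, 0, 0, -1, -0.01, 0, 0, 0, 0, 0, -1, -0.017, 0, 0, 0, 0, 0, -1, -0.024, 0, 0, 0, 0, 0, -1, -0.031, 0, 0, 0, 0, 0, -1, -0.038, 0, 0, 0, 0, 0, -1, -0.045, 0, 0, 0, 0, 0, -1, -0.05, 0, 0, 0, 0, 0]

```text
clock: 4.95
eef_pos: [510.1, -54.9, 30.2]
tool_rot: [[0.96, 0.001, 0.281], [-0.281, -0.002, 0.96], [0.001, -1.0, -0.002]]
contact_force: [0.6, -1.4, 0.8]
opening: 0.455
```

```bash
python3 snap.py s7 scene;  python3 -c "
from h import *
goal((462,-41,30.3),-16.2)
a=cv2.imread('pics/s7.png')[160:285,170:310]
cv2.imwrite('pics/c7.png',cv2.resize(a,None,fx=4,fy=4,interpolation=2))
"
```

```text
4.95 [510.1 -54.9  30.2] 0.45468692142363726 [ 0.6 -1.4  0.8] [-2.   -3.45  0.13  6.3   0.39 -3.39 -1.26]
clock 5.0 p [509.5 -54.7  30.1] open 0.452 F [-0.9  0.6  0.4]
delta [-0.0494 -0.0002 -0.0002] rot [ 0.12 -0.12  0.02]
```

View pics/c7.png

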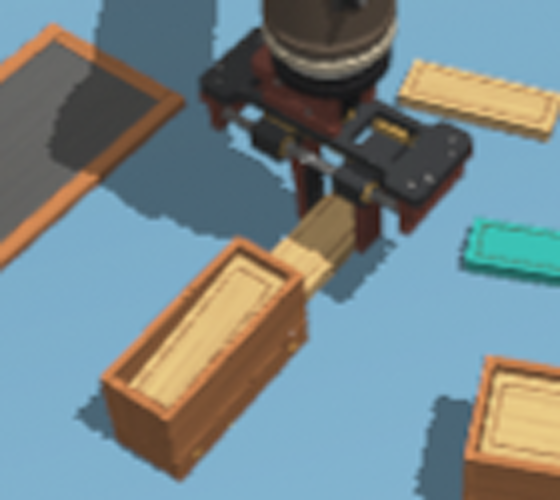

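The plaque follows the grip, and the upper two stay in the feeder, tipping slightly as described. Continuing the draw.

Call:
carry_out:
  deltas: [-1, -0.005, 0, 0, 0, 0, 0, -1, -0.012, 0, 0, 0, 0, 0, -1, -0.019, 0, 0, 0, 0, 0, -1, -0.026, 0, 0, 0, 0, 0, -1, -0.034, 0, 0, 0, 0, 0, -1, -0.043, 0, 0, 0, 0, 0, -1, -0.052, 0, 0, 0, 0, 0, -1, -0.056, 0, 0, 0, 0, 0]

```text
clock: 5.8
eef_pos: [454.4, -38.6, 30.0]
tool_rot: [[0.96, -0.001, 0.281], [-0.281, -0.002, 0.96], [-0.001, -1.0, -0.002]]
contact_force: [0.3, -0.6, -0.3]
opening: 0.447
```

Call:
carry_out:
  deltas: [-1, 0, 0, 0, 0, 0, 0, -1, 0, 0, 0, 0, 0, 0]

```text
clock: 6.0
eef_pos: [454.5, -38.6, 30.1]
tool_rot: [[0.96, -0.001, 0.281], [-0.281, -0.002, 0.96], [-0.0, -1.0, -0.002]]
contact_force: [-0.3, -0.2, -0.9]
opening: 0.453
```

```bash
python3 snap.py s8 scene; python3 snap.py t8 top;  python3 -c "
from h import *
goal((450,-41,110),-14.5)
a=cv2.imread('pics/s8.png')[160:285,170:310]
b=cv2.imread('pics/t8.png')[100:260,240:370]
cv2.imwrite('pics/c8.png',np.hstack([cv2.resize(a,(448,400),interpolation=2),cv2.resize(b,(325,400),interpolation=2)]))
"
```

```text
6.0 [454.5 -38.6  30.1] 0.45322530229867103 [-0.3 -0.2 -0.9] [ 0.21  0.3   0.08 -0.56 -0.01 -0.04  0.07]
6.05 [454.7 -38.7  30.1] 0.44772193912777186 [-0.  -0.3 -0.7] [ 0.09  0.26 -0.01 -0.25  0.09  0.01 -0.04]
clock 6.1 p [454.8 -38.7  30.1] open 0.451 F [-0.1 -0.  -0.8]
delta [-0.004  -0.0799 -0.0037] rot [ 0.12 -1.81 -0.01]
```

View pics/c8.png

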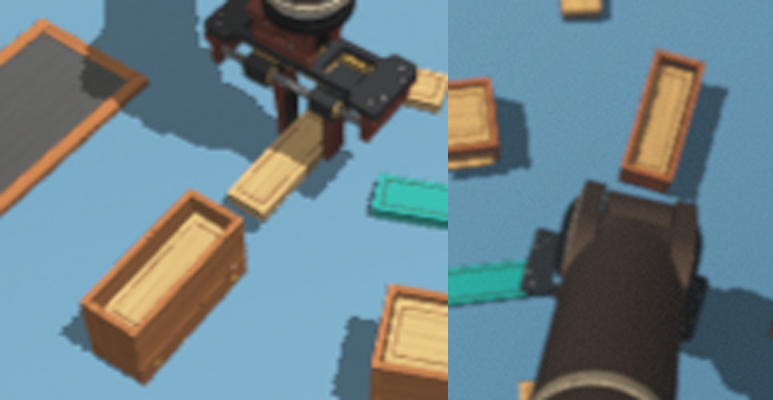

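The plaque is clear and level, and the two above have settled in the feeder. Lifting, then carrying towards the tray.

Call:
carry_out:
  deltas: [-1, -0.001, -0.01, 0, 0, 0, 0, -1, -0.002, -0.025, -0.001, 0, 0, 0, -1, -0.003, -0.045, -0.002, 0, 0, 0, -1, -0.004, -0.065, -0.003, 0, -0.4, 0, -1, -0.004, -0.08, -0.003, 0, -0.8, 0, -1, -0.004, -0.08, -0.003, 0, -0.8, 0]

```text
clock: 6.7
eef_pos: [451.6, -40.4, 112.3]
tool_rot: [[0.964, 0.003, 0.268], [-0.268, -0.001, 0.964], [0.004, -1.0, -0.0]]
contact_force: [0.5, 0.3, -1.3]
opening: 0.453
```

```bash
python3 -c "
from h import *
goal((448.5,351.7,110),-13)"
```

```text
clock 6.7 p [451.6 -40.4 112.3] open 0.453 F [ 0.5  0.3 -1.3]
delta [-0.1079  0.0018  0.377 ] rot [ 0.03 -2.52  0.21]
```

Call:
carry_out:
  deltas: [-1, -0.004, 0, 0.012, 0, -0.1, 0, -1, -0.011, 0, 0.037, 0, -0.3, 0, -1, -0.019, 0, 0.065, 0, -0.5, 0, -1, -0.027, 0, 0.095, 0, -0.7, 0, -1, -0.036, 0, 0.125, 0, -0.9, 0, -1, -0.044, 0, 0.155, 0, -1.1, 0, -1, -0.053, 0.001, 0.185, 0, -1.3, 0, -1, -0.061, 0.001, 0.213, 0, -1.5, 0]

```text
clock: 7.5
eef_pos: [449.3, 182.4, 110.3]
tool_rot: [[0.97, 0.003, 0.242], [-0.242, -0.002, 0.97], [0.003, -1.0, -0.001]]
contact_force: [0.6, 0.1, -1.0]
opening: 0.449
```

```bash
python3 -c "
from h import *
goal((448.5,351.7,110),-13)"
```

```text
clock 7.5 p [449.3 182.4 110.3] open 0.449 F [ 0.6  0.1 -1. ]
delta [-0.0418  0.      0.164 ] rot [ 0.07 -1.01  0.17]
```

Call:
carry_out:
  deltas: [-1, -0.007, 0, 0.028, 0, -0.2, 0, -1, -0.014, 0, 0.055, 0, -0.4, 0, -1, -0.021, 0, 0.083, 0, -0.6, 0, -1, -0.028, 0, 0.11, 0, -0.8, 0, -1, -0.034, 0, 0.135, 0, -1, 0, -1, -0.039, 0, 0.153, 0, -1, 0, -1, -0.042, 0, 0.164, 0, -1, 0, -1, -0.042, 0, 0.164, 0, -1, 0]

```text
clock: 8.3
eef_pos: [447.9, 352.8, 109.6]
tool_rot: [[0.975, 0.002, 0.224], [-0.224, -0.002, 0.975], [0.003, -1.0, -0.001]]
contact_force: [-0.9, -0.1, -0.5]
opening: 0.453
```

Call:
carry_out:
  deltas: [-1, 0, 0, 0, 0, 0, 0, -1, 0, 0, 0, 0, 0, 0]

```text
clock: 8.5
eef_pos: [448.1, 351.5, 109.5]
tool_rot: [[0.974, 0.002, 0.225], [-0.225, -0.003, 0.974], [0.003, -1.0, -0.002]]
contact_force: [0.2, 0.2, -0.7]
opening: 0.454
```

```bash
python3 snap.py w9 wrist; python3 snap.py s9 scene; python3 snap.py t9 top;  python3 -c "
from h import *
goal((448.5,351.7,30),-13)
a=cv2.imread('pics/s9.png')[130:310,330:470]
b=cv2.imread('pics/t9.png')[145:325,90:230]
cv2.imwrite('pics/c9.png',np.hstack([cv2.resize(a,(389,500),interpolation=2),cv2.resize(b,(389,500),interpolation=2)]))
"
```

```text
8.5 [448.1 351.5 109.5] 0.45380801212270244 [ 0.2  0.2 -0.7] [ 0.16 -0.35  0.1  -0.11 -0.07 -0.02 -0.14]
8.55 [448.2 351.6 109.6] 0.4478777246659238 [-1.2  0.7 -0.8] [ 0.01 -0.17 -0.01 -0.08  0.03  0.01 -0.14]
8.6 [448.2 351.7 109.7] 0.45567798550545285 [-0.3 -0.5 -0.8] [-0.11 -0.01 -0.23 -0.25 -0.08 -0.01 -0.09]
clock 8.65 p [448.2 351.9 109.7] open 0.454 F [-0.1  0.3  0.3]
delta [ 0.0002  0.0797 -0.0001] rot [0.08 0.01 0.16]
```

View pics/c9.png

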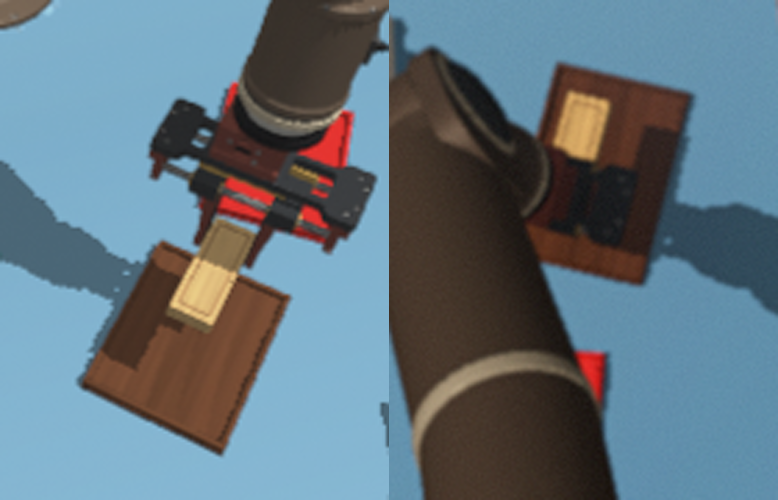

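View pics/w9.png

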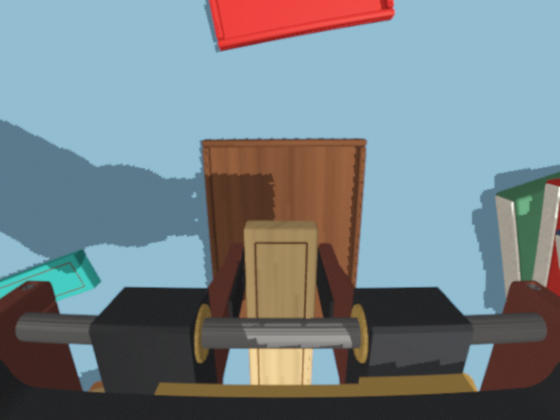

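The plaque hangs level over the tray. In the wrist view the tray's near rim corners are at (203,141) and (365,141). I'll check the tray estimate with those.

Run:
```python
from h import *
import pickle
np.set_printoptions(precision=1,suppress=True)
c=pickle.load(open('pics/w9.pkl','rb'))
A=[plane(c,q,13) for q in [(203,141),(365,141)]];d=A[1]-A[0];y=np.degrees(np.arctan2(d[1],d[0]))-90;m=np.mean(A,0)
print(A,np.linalg.norm(d),'yaw',y,'centre',m+100*np.array([np.cos(np.radians(y)),np.sin(np.radians(y)),0]))
# held plaque front corners at top face z = 109.6-30.1+41
F=[plane(c,q,120.5) for q in [(245,229),(317,229)]];print(F,np.mean(F,0))
```

```text
[array([373.1, 302.2,  13. ]), array([403.7, 434.8,  13. ])] 136.05653308853226 yaw -13.005879909786131 centre [485.8 346.   13. ]
[array([421.2, 338.9, 120.5]), array([429.8, 376.1, 120.5])] [425.5 357.5 120.5]
```

The tray centre is about (484.5, 344.5) at yaw -13, and the held plaque's centre is about (484, 344). That is good, so I'll lower it, slowing near the floor.

Call:
carry_out:
  deltas: [-1, 0, 0.012, 0, 0, 0, 0, -1, 0, 0.03, 0, 0, 0, 0, -1, 0, 0.05, 0, 0, 0, 0, -1, 0, 0.068, 0, 0, 0, 0, -1, 0, 0.08, 0, 0, 0, 0, -1, 0, 0.088, 0, 0, 0, 0, -1, 0, 0.092, 0, 0, 0, 0, -1, 0, 0.094, 0, 0, 0, 0]

```text
clock: 9.45
eef_pos: [448.5, 351.7, 15.6]
tool_rot: [[0.974, 0.002, 0.225], [-0.225, -0.002, 0.974], [0.003, -1.0, -0.001]]
contact_force: [-1.4, 0.5, -0.2]
opening: 0.448
```

Call:
carry_out:
  deltas: [-1, 0, 0, 0, 0, 0, 0, -1, 0, 0, 0, 0, 0, 0, -1, 0, 0, 0, 0, 0, 0]

```text
clock: 9.75
eef_pos: [448.8, 352.0, 16.2]
tool_rot: [[0.974, 0.003, 0.225], [-0.225, -0.001, 0.974], [0.003, -1.0, -0.001]]
contact_force: [-0.6, -0.1, 0.2]
opening: 0.449
```

```bash
python3 snap.py s10 scene; python3 -c "
from h import *
goal((448.5,351.7,10),-13)
a=cv2.imread('pics/s10.png')[190:310,330:460]
cv2.imwrite('pics/c10.png',cv2.resize(a,None,fx=5,fy=5,interpolation=2))
"
```

```text
9.75 [448.8 352.   16.2] 0.4488112021849795 [-0.6 -0.1  0.2] [ 0.04  0.17 -0.02  0.04  0.05 -0.17  0.04]
clock 9.8 p [448.7 352.   16.1] open 0.449 F [-0.2 -0.4 -0.7]
delta [-0.0002  0.0061 -0.0003] rot [0.04 0.01 0.18]
```

View pics/c10.png

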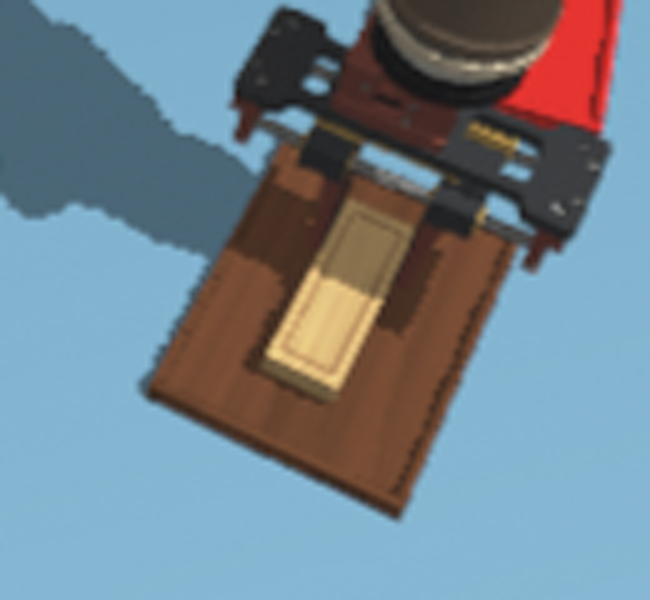

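Call:
carry_out:
  deltas: [-1, 0, 0.001, 0, 0, 0, 0, -1, 0, 0.002, 0, 0, 0, 0, -1, 0, 0.003, 0, 0, 0, 0, -1, 0, 0.004, 0, 0, 0, 0, -1, 0, 0.005, 0, 0, 0, 0, -1, 0, 0.005, 0, 0, 0, 0]

```text
clock: 10.4
eef_pos: [448.7, 351.9, 10.9]
tool_rot: [[0.974, 0.003, 0.225], [-0.225, -0.002, 0.974], [0.003, -1.0, -0.001]]
contact_force: [0.5, -0.4, -0.0]
opening: 0.454
```

Call:
carry_out:
  deltas: [-1, 0, 0.0005, 0, 0, 0, 0, -1, 0, 0.001, 0, 0, 0, 0, -1, 0, 0.001, 0, 0, 0, 0]

```text
clock: 10.7
eef_pos: [448.7, 351.9, 10.3]
tool_rot: [[0.974, 0.003, 0.225], [-0.225, -0.001, 0.974], [0.003, -1.0, -0.001]]
contact_force: [-1.6, -1.4, 4.3]
opening: 0.454
```

Floor contact is felt (4.3 N up). I'll open only partway so the fingers stay clear of the rim, then rise.

Call:
carry_out:
  deltas: [-1, 0, 0, 0, 0, 0, 0, 0.2, 0, 0, 0, 0, 0, 0, 0.2, 0, 0, 0, 0, 0, 0, 0.2, 0, 0, 0, 0, 0, 0, 0.2, 0, 0, 0, 0, 0, 0, 0.2, 0, 0, 0, 0, 0, 0]

```text
clock: 11.3
eef_pos: [448.7, 351.9, 10.3]
tool_rot: [[0.974, 0.003, 0.225], [-0.225, -0.001, 0.974], [0.003, -1.0, -0.001]]
contact_force: [0.4, 0.6, -0.9]
opening: 0.6
```

```bash
python3 snap.py w11 wrist; python3 -c "
from h import *
goal((448.5,351.7,150),-13)"
```

```text
11.3 [448.7 351.9  10.3] 0.5998184349920735 [ 0.4  0.6 -0.9] [-0.04 -0.06  0.01 -0.11  0.06 -0.05 -0.06]
clock 11.35 p [448.7 351.9  10.3] open 0.598 F [-0.8  0.1 -0.5]
delta [ 0.0002 -0.1397 -0.0004] rot [0.04 0.   0.17]
```

View pics/w11.png

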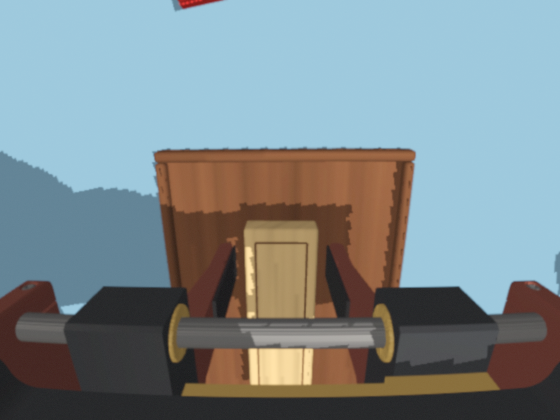

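The fingers are clear on both sides of the plaque. Rising straight up, then back for a check.

Call:
carry_out:
  deltas: [0.2, 0, -0.008, 0, 0, 0, 0, 0.2, 0, -0.025, 0, 0, 0, 0, 0.2, 0, -0.05, 0, 0, 0, 0, 0.2, 0, -0.08, 0, 0, 0, 0, 0.2, 0, -0.11, 0, 0, 0, 0, 0.2, -0.03, -0.14, 0, 0, 0, 0, 0.2, -0.04, -0.16, 0, 0, 0, 0, 0.2, -0.04, -0.16, 0, 0, 0, 0]

```text
clock: 12.15
eef_pos: [409.0, 363.0, 173.6]
tool_rot: [[0.975, 0.006, 0.223], [-0.223, 0.003, 0.975], [0.005, -1.0, 0.004]]
contact_force: [0.6, -0.3, -1.3]
opening: 0.598
```

Call:
carry_out:
  deltas: [0.2, 0, 0, 0, 0, 0, 0, 0.2, 0, 0, 0, 0, 0, 0, 0.2, 0, 0, 0, 0, 0, 0, 0.2, 0, 0, 0, 0, 0, 0]

```text
clock: 12.55
eef_pos: [409.2, 362.4, 172.6]
tool_rot: [[0.975, 0.005, 0.224], [-0.224, 0.002, 0.975], [0.004, -1.0, 0.003]]
contact_force: [0.2, 0.4, 0.5]
opening: 0.599
```

```bash
python3 snap.py s12 scene; python3 snap.py t12 top; python3 snap.py w12 wrist; python3 -c "
from h import *
a=cv2.imread('pics/s12.png')[170:310,180:450]
b=cv2.imread('pics/t12.png')[110:260,120:360]
cv2.imwrite('pics/c12.png',np.vstack([cv2.resize(a,(570,296),interpolation=2),cv2.resize(b,(480,300),interpolation=2) if 0 else cv2.resize(b,(570,300),interpolation=2)]))
"
```

```text
12.55 [409.2 362.4 172.6] 0.5992432502865738 [0.2 0.4 0.5] [-0.12 -0.09 -0.08  0.03 -0.02  0.06 -0.18]
12.6 [409.2 362.5 172.8] 0.597678197207207 [ 0.5 -0.4  0.3] [-0.17 -0.25 -0.03 -0.04 -0.08  0.11 -0.01]
12.65 [409.2 362.6 172.9] 0.6006308038908655 [-0.2 -0.   0. ] [-0.25 -0.15 -0.   -0.    0.12 -0.04  0.01]
```

View pics/c12.png

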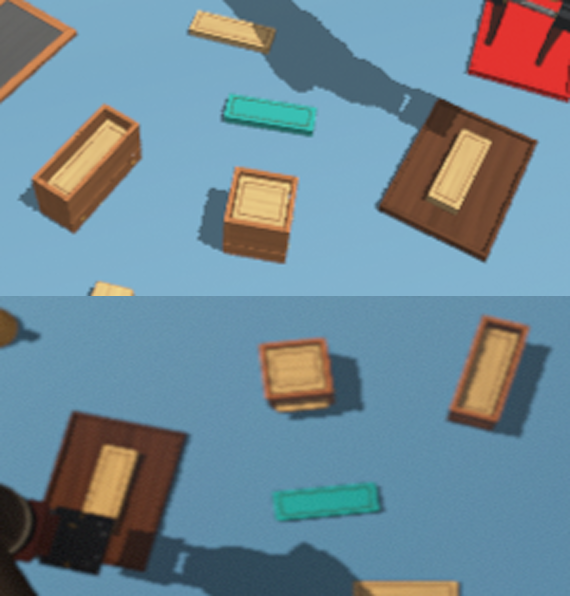

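View pics/w12.png

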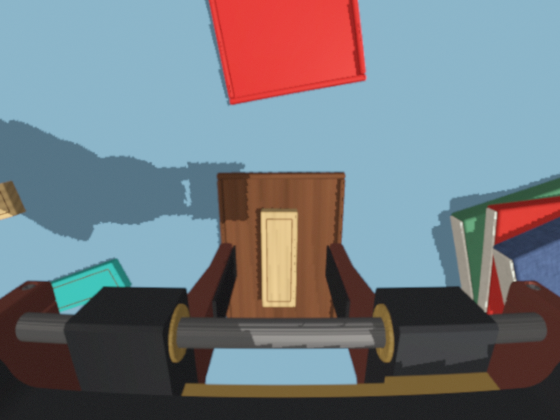

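Run:
```python
from h import *
import pickle
np.set_printoptions(precision=1,suppress=True)
s=vision.get_calibration('scene');w=pickle.load(open('pics/w12.pkl','rb'))
k=570/270
def four(c,pts,z): 
    X=np.array([plane(c,p,z) for p in pts]);u=X[2]+X[3]-X[0]-X[1];return X.mean(0),np.degrees(np.arctan2(u[1],u[0])),np.linalg.norm(u)/2
print('scene plaque',four(s,[(180+x/k,170+y/k) for x,y in [(466,128),(491,138),(455,206),(428,197)]],21))
print('scene tray',four(s,[(388.3,217.4),(434.1,236.7),(409.9,291.4),(359.9,267.4)],13))
print('wrist plaque',four(w,[(261,211),(297,211),(296,306),(260,306)],21))
A=[plane(w,q,13) for q in [(218,174),(344,174)]];d=A[1]-A[0];y=np.arctan2(d[1],d[0])-np.pi/2
print('wrist tray',np.mean(A,0)+100*np.array([np.cos(y),np.sin(y),0]),np.degrees(y))
```

```text
scene plaque (array([483. , 343.3,  21. ]), np.float64(-14.183885704946102), np.float64(123.96789132155959))
scene tray (array([486.7, 345.9,  13. ]), np.float64(-13.088121490754226), np.float64(196.47238403840038))
wrist plaque (array([483.5, 343.9,  21. ]), np.float64(-13.622076159204116), np.float64(120.00544606998085))
wrist tray [485.  346.6  13. ] -12.973074453517086
```

The plaque is within about 5 mm and 1° of the tray's centre and axis in both views, flat and still, and the arm is clear. Handing in.

```bash
python3 -c "
from station import ticket
print(ticket.sign_off())"
```

```text
the job is handed in; nothing more can be done
None
```

The bottom plaque now lies flat in the middle of the dark tray, lengthwise along it, and the job is handed in. The hand-in gives no verdict.

- **Drawing it out:** I gripped the plaque's nose across its width at 30 N and drew it about 105 mm straight out. I lowered it in the grip until I felt the tray floor (about 4 N). I opened the fingers only part-way to miss the rim and rose clear. It took about 12.7 s of the 38 s.
- **Plaque in the tray:** the last pictures show its centre about 3–5 mm from the tray's centre and about 1° off the tray's length, flat.
- **Plaques left in the feeder:** the middle and top plaques are still in it and have settled lower. I checked this by eye only, without measuring their shift.
- **Clear of contact:** the arm stands clear, and its force reading is about zero.
- **Measurements that disagreed:** the plaque's top height came out at 39.4 mm from the fixed cameras and 44 mm from the wrist camera, one of whose pictures was taken while the arm was still swaying. The average fits the 41 mm in the text. The tray-centre estimates differed by about 5 mm between cameras, well inside the 25 mm allowed.

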